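Fit the probe into the gland and tighten the collet nut

TASK

Take the blue-headed probe out of the stand and push its shank straight down into the probe gland on the test rig, through the O-ring until it is fully home on the stop, pressing gently rather than ramming it. Let go of it, then turn the gland's knurled nut clockwise, by feel, until the collet properly grips the shank, but do not overtighten it. Leave everything else on the bench where it is.

Things in the scene. Friction and masses are not known exactly. Their poses are not given: they have to be found in the camera images.
- probe_blue: The probe to be fitted: steel shank 12 mm in diameter, 56 mm long, end bevelled, under a round blue head 22 mm in diameter, 26 mm high; 50 to 100 g. Origin: centre of the shank's lower end (the tip); z runs up the shank; the head spans z = 56 to 82 mm. It stands upright in a hole of the stand, tip 8 mm above the bench, 11 mm of shank showing below the head.
- probe_blue_head (a point): Point on the blue probe's axis inside the head, 73 mm above its tip (17 mm above the head's underside).
- stand: Grey probe stand, a fixed block 56 (x) x 180 (y) x 53 mm high with three holes in a row along its y axis, 60 mm apart, 15 mm in diameter, 45 mm deep; three probes (blue, green, red heads) stand in them in any order. Origin: centre of its underside, on the bench.
- rig: Test rig, fixed to the bench: steel tray 130 (x) x 250 (y) x 30 mm high with an aluminium manifold on it (top 58 mm above the bench), blue hose stubs at its ends, a black valve 86 mm high at y = +55 mm and, upright at y = -45 mm in the rig frame, the brass probe gland with its knurled steel nut. Origin: centre of the tray's underside; z up.
- rig_mouth (a point): Centre of the nut's top face, on the gland's upright axis, 110 mm above the bench; turns with the rig, not with the nut. The nut's hole is 21 mm wide. About 30 mm below this point an O-ring holds the shank back: 5 to 10 N push the tip through it, then it slides on at about 4 N; a probe merely let go of there stays 20 mm too high.
- rig_nut (a point): Centre of the nut, 11 mm below rig_mouth; does not turn with it. Nut: steel, round, knurled, 36 mm across, 22 mm high, over a 28 mm neck; clockwise from above tightens. It starts loose, 0.6 to 2.1 rad short of the shank, with a running drag of 0.2 N m either way. Then torque climbs over the drag by 0.03 N m per 0.1 rad: 0.13 to 0.19 above it is right, 0.09 slack, 0.23 too much. Let go, it stays.
- rig_seat (a point): Centre of the top of the gland's stop, on the gland's axis, 50 mm below rig_mouth: the probe's tip rests here when fully home; the head's underside is then 6 mm above the nut's top face.
- stop: White plastic washer at the bottom of the gland's bore, on which the tip comes to rest. Origin: same point as rig_seat. It is firm: the force rises steeply as soon as the tip meets it. More than 40 N on it is ramming.
- collet: Brass split collet inside the nut. Origin: same point as rig_mouth; this body stays put as its three jaws close. The jaws have bevelled tops and stand open 14 to 19 mm while the nut is loose; from 22 mm below the origin a bore 13.6 mm wide with a conical lead-in guides the shank. Jaws gripping well press with 70 to 105 N in all; under 50 N is slack, over 130 N dents the thin shank.
- probe_green: Bystander: probe like the blue one, with a green head, standing in the stand. Origin at its tip.
- probe_red: Bystander: probe like the blue one, with a red head, standing in the stand. Origin at its tip.
- tape: Bystander: roll of black tape, 52 mm across, 19 mm high, lying flat. Origin: centre of its underside.
- screwdriver: Bystander: orange-handled screwdriver lying on the bench.
- cork: Bystander: cork stopper, 24 mm across, 26 mm high. Origin: centre of its underside.
- connector: Bystander: blue plastic hose connector standing upright, 28 mm across, 48 mm high. Origin: centre of its underside.
- spare_nut: Bystander: spare brass nut, 36 mm across, 22 mm high, lying flat on the bench (not part of the job). Origin: centre of its underside.
- sensor_box: Bystander: black sensor box 55 x 45 x 35 mm. Origin: centre of its underside.
There are look-alikes about, which are no part of the job. What is shaped like the probe_blue but white or yellow is not meant.

How it is judged:
On the way, in this order (a step that is already met when the one before it is completed fails the run):
1. the blue probe is fully home on the stop, upright in the gland, and let go of while the nut is still loose (z of probe_blue in the frame of rig_seat below 0.002 m and horizontal distance between probe_blue and rig_seat below 0.002 m and angle between the z axis of probe_blue and the z axis of rig, either way round below 0.06 rad and contact force between the fingers and probe_blue below 0.1 N and contact force between collet and probe_blue below 20 N), for 0.2 s.
2. the collet grips the shank (z of probe_blue in the frame of rig_seat below 0.002 m and horizontal distance between probe_blue and rig_seat below 0.002 m and angle between the z axis of probe_blue and the z axis of rig, either way round below 0.06 rad and contact force between collet and probe_blue above 50 N), for 0.2 s.
At the end, for the whole second after the job is handed in: The blue probe stands let go of and at rest in the gland, within 0.06 rad and 2 mm of its axis, tip at most 2 mm above the stop, gripped by the jaws with over 50 N in all (never over 130 N); nothing else on the bench has moved over 20 mm (all of step 2 and linear speed of probe_blue below 0.02 m/s); the robot touches nothing.
It fails at once if the probe is rammed onto the stop (over 40 N) (contact force between stop and probe_blue above 40 N).
It fails at once if the nut is overtightened: the jaws press on the sheath with more than 130 N in all (contact force between collet and probe_blue above 130 N).
It fails at once if another thing on the bench is moved by more than 20 mm (distance of any of probe_green, probe_red, tape, screwdriver, cork, connector, spare_nut, sensor_box from where it was at the start of the episode above 0.02 m).
It also fails if it takes over 67 s, if anything falls off the work surface, if the arm or the gripper's body presses on something with over 40 N, if the wrist force passes 120 N, or if a joint passes its speed limit or range.

ROBOT

A 7-joint arm with a two-finger parallel gripper is mounted at the origin on the work surface. World frame = base frame: x ahead of the robot, y to its left, z up, the work surface at z = 0. Lengths are in m, angles in rad, forces in N, time in s.
With the tool pointing down it reaches from about 0.4 to 0.875 m from the base axis. Payload 6.5 kg.
Tool frame: the origin (TCP) lies at the centre of the arm's flange, where the gripper is bolted on; the fingertips stand 173 mm ahead of it and the grasp point (between the pads) lies 155 mm ahead of it (ctrl.finger_overhang is the distance from the TCP to the fingertips, in m); z points along the fingers, y is the direction in which the jaws open and shut (so a half turn about z gives the same grasp; the last joint's range is limited). The gripper opens to 85 mm and grips with 20 to 120 N. Pads are 22 mm wide; open, the fingers measure 114 mm over their backs; the gripper's body (76 mm by 85 mm) begins 54 mm behind the grasp point. The pads swing forward as they close: fully open they stand 13 mm farther back than shut.
Start: joints at [-1.169, 0.536, -0.004, 1.538, 0.003, 1.067, -0.071], TCP at [0.293, 0.58, 0.405] pointing down, gripper open.
Joint ranges: [-2.7, 2.7], [-0.37, 2.16], [-1.27, 1.26], [0.24, 2.4], [-1.31, 4.45], [0.19, 1.91], [-2.76, 2.76]. Speed limits (rad/s): [2.39, 2.39, 3.14, 3.14, 3.14, 3.14, 3.14].

INTERFACE

Orientations are given as a rotation vector (axis times angle).
In Python, from workcell import get_state, get_image, ctrl, recognise gives the robot as it stands.
- The arm moves only by the shell command python3 -m pendant 'ROWS' [OPENING] [FORCE]. ROWS is JSON, a list of rows, each a list of 6 numbers: the shift along the tool's x, y, z in mm, then the turn, a rotation vector about the tool's x, y, z in rad. In form: [[x, y, z, rx, ry, rz], ...]. A call has 1 to 12 rows; each row is the pose to reach, as a shift and turn from the pose commanded when the call began, along the tool's axes at that moment; what a row does not reach only later rows make up. A row lasts 1/10 s, in which the tool goes at most 50 mm and 8.59 degrees, less where a joint would pass 70% of its speed; a pose out of reach is approached as far as the arm can. A call with a gripper value outside its range is refused whole. OPENING is the closure in counts, from 0 (fully open) to 255 (shut), set as the call begins (- or left out, the last holds). The fingers move at their own pace and stop on an object; FORCE is the grip in N (left out, the last holds). Time passes only in rows, so rows that repeat a pose let the fingers close. It gives the time, the measured TCP pose, the force and the opening at its end, in the units of the state.
- get_state(): the state, without advancing time (a new reading comes with each control period).
- get_image(name): name is "scene" or "top" or "wrist"; returns a dict with "pixels" (420x560x3 uint8, red, green, blue), "z_map" (420x560 float32, m along the optical axis (not along the pixel's ray), 0 where there is no reading), "fovy" (degrees; the focal length in pixels is half the picture's height over the tangent of half this angle, whatever the lens; pixels are square), "cx", "cy" (the principal point, pixels), "distortion" ([k1, k2, p1, p2, k3] as OpenCV has them; the pictures are not rectified), "view" (4x4, takes a point from world to camera coordinates). Camera axes: x right, y down, z forward; pixel columns grow to the right and rows downward; lengths in m; the calibration is good to about 2 mm. A picture is of the moment at which its call begins.
- ctrl.close_job(): hands the job in, once; it reports no verdict.
Trained networks look in a picture, given as the dict that the camera call returned (one of the last four; its "shot" number tells which), for a name from the list of things; names that differ only in an ending like _2 or _b are one class to them, and where a whole thing is asked for, a point or a joint stands for the part that bears it (a point fixed in the world has none). Each returns a list of dicts, best first, with "p" (0 to 1); they miss things now and then, are a little off and sometimes report something else, mostly with a low value. They report only what shows in the picture. A call takes as long as a camera call. They do not tell look-alikes from the thing itself.
- recognise(picture, label): "extent" ([left, top, right, bottom] in pixels, round what is visible of it).
The state is a dict: "clock": time; "qpos": joint angles; "dq": joint speeds; "effort": joint torques, N m; "eef_pos": TCP position; "eef_rot": TCP orientation; "wrist_force": force on the tool from outside, world axes, zero at the start; "wrist_torque": the same for the moment, N m; "gripper_width": finger opening in m.
Only numpy, scipy, OpenCV 4.12 (cv2) and the standard library are available. Lean on these libraries where they do the work, as an engineer would, in place of code of your own. Each camera call takes 0.05 s, during which the arm holds its last target.

## Working session

There is one attempt and no reset: what is moved stays moved. The work goes in short steps, Python scripts to look and compute and a shell command to move; the robot and the scene stay as the last step left them, time stands still between calls to the robot, and variables do not carry over. Pictures are saved under pics/ and viewed, and the job is handed in when it is done.

```bash
ls; mkdir -p pics; cat > h.py <<'E'
import numpy as np, cv2
from workcell import get_state, get_image, ctrl, recognise
from scipy.spatial.transform import Rotation as R
def K(im):
    h=im["pixels"].shape[0]; f=h/2/np.tan(np.radians(im["fovy"])/2)
    return np.array([[f,0,im["cx"]],[0,f,im["cy"]],[0,0,1]])
def cloud(im):
    k=K(im);h,w=im["z_map"].shape
    u,v=np.meshgrid(np.arange(w),np.arange(h))
    p=cv2.undistortPoints(np.stack([u,v],-1).reshape(-1,1,2).astype(np.float64),k,np.array(im["distortion"],float)).reshape(h,w,2)
    z=im["z_map"].astype(float)
    c=np.dstack([p[...,0]*z,p[...,1]*z,z])
    V=np.array(im["view"]); 
    return (c-V[:3,3])@V[:3,:3]
def proj(im,P):
    V=np.array(im["view"]);r=cv2.Rodrigues(V[:3,:3])[0]
    return cv2.projectPoints(np.atleast_2d(np.array(P,float)),r,V[:3,3],K(im),np.array(im["distortion"],float))[0].reshape(-1,2)
def save(im,n,crop=None,s=1):
    a=im["pixels"][...,::-1]
    if crop: l,t,r,b=crop; a=a[t:b,l:r]
    cv2.imwrite("pics/"+n,cv2.resize(a,None,fx=s,fy=s,interpolation=cv2.INTER_CUBIC))
E
python3 - <<'E'
from h import *
for n in ["scene","top","wrist"]:
    im=get_image(n); save(im,n+"0.png"); print(n,im["fovy"],im["distortion"],np.round(np.linalg.inv(im["view"])[:3,3],3))
    c=cloud(im); np.savez("/tmp/"+n,c=c)
    for l in ["probe_blue","probe_green","probe_red","stand","rig","rig_nut","spare_nut","collet"]:
        print(l,[(np.round(d["extent"]).astype(int).tolist(),round(d["p"],2)) for d in recognise(im,l)[:4]])
s=get_state();print(s)
E
```

```text
pics
scene 51.945172492249775 [0.00533608 0.         0.         0.         0.        ] [1.202 0.024 0.575]
probe_blue [([160, 165, 174, 199], 0.79), ([160, 188, 173, 207], 0.71), ([147, 225, 162, 260], 0.6)]
probe_green [([134, 183, 143, 204], 0.62), ([160, 185, 172, 207], 0.55)]
probe_red [([184, 193, 200, 214], 0.57)]
stand [([131, 186, 145, 203], 0.59)]
rig [([306, 196, 449, 277], 0.69)]
rig_nut [([304, 194, 450, 275], 0.74)]
spare_nut [([206, 305, 228, 327], 0.61), ([158, 184, 172, 208], 0.54)]
collet [([305, 199, 450, 278], 0.42)]
top 47.25476752784561 [-0.12176632  0.          0.          0.          0.        ] [ 0.447 -0.012  0.938]
probe_blue [([418, 277, 439, 293], 0.73), ([412, 227, 427, 239], 0.66), ([402, 175, 425, 196], 0.52)]
probe_green [([440, 234, 459, 250], 0.67)]
probe_red [([381, 220, 396, 234], 0.67)]
stand [([360, 210, 466, 266], 0.55)]
rig [([132, 184, 266, 258], 0.85), ([276, 102, 303, 129], 0.26)]
rig_nut [([128, 184, 267, 257], 0.64)]
spare_nut [([330, 116, 350, 133], 0.51), ([128, 181, 266, 257], 0.36)]
collet [([210, 212, 222, 218], 0.4), ([324, 304, 341,
[... 331 characters left out ...]
: 1.35, 'qpos': array([-1.16918451,  0.53642546, -0.00440868,  1.53788028,  0.00256623,
        1.06730682, -0.07121512]), 'dq': array([ 1.92460601e-04, -1.05715022e-03,  7.29594144e-07, -1.94446991e-03,
        1.43499054e-03,  1.28229191e-04,  9.03372221e-05]), 'effort': array([ 1.41006190e-04, -5.83338726e+01,  1.04782261e+00, -2.59425116e+01,
        1.23683739e-02,  2.12765161e-03,  1.49982128e-05]), 'eef_pos': array([0.29309361, 0.58016861, 0.40468099]), 'eef_rot': array([-7.28133741e-01, -3.05603957e+00,  2.07038761e-05]), 'wrist_force': array([-1.13450021, -0.2715705 ,  0.22559858]), 'wrist_torque': array([ 0.01339381,  0.06858809, -0.0415447 ]), 'gripper_width': 0.08537849522212483}
```

```bash
python3 - <<'E'
import cv2
for n in ["scene0","top0"]:
    a=cv2.imread(f"pics/{n}.png"); cv2.imwrite(f"pics/{n}b.png",cv2.resize(a,(800,600)))
E
```

```text
(no output)
```

View pics/scene0.png

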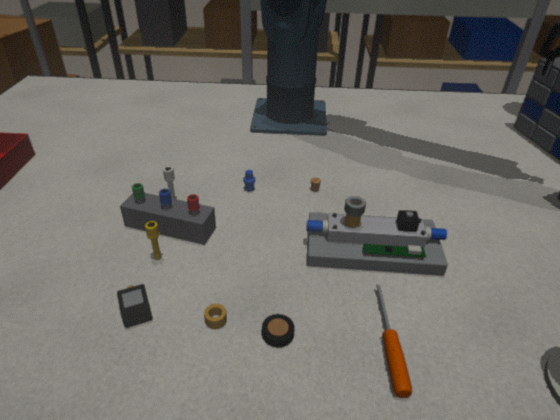

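View pics/top0b.png

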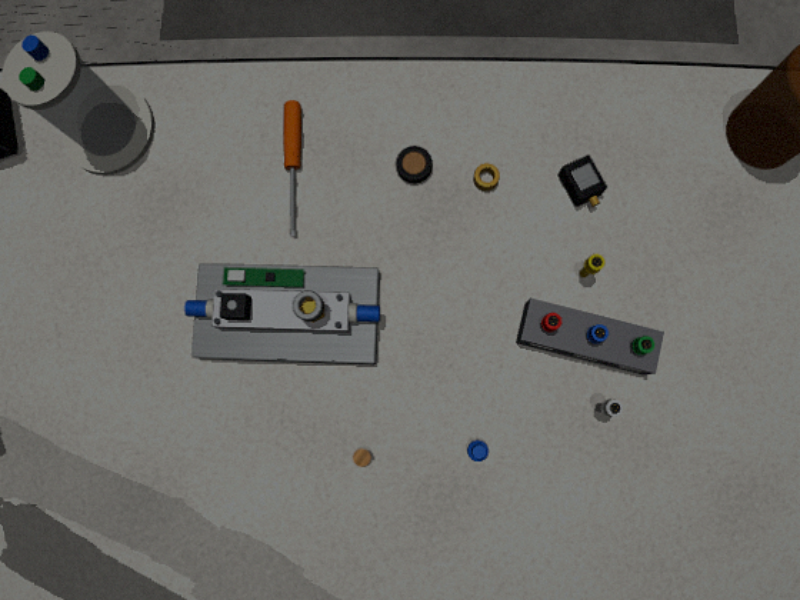

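The scene view shows the stand at (168,216) with green (138,192), blue (166,198) and red (193,204). A white probe stands at (170,178) and a yellow one at (153,235), both outside the stand. In the top view (560x420 px) the heads are red (386,225), blue (419,233), green (451,241), white (429,285) and yellow (416,185), with the rig nut at (216,214). The blue one in the middle of the stand fits: blue head, standing in a hole. The blue thing at (335,315) is the connector.

```bash
python3 - <<'E'
from h import *
im=get_image("top"); save(im,"stand_crop.png",(350,195,480,305),6)
save(im,"nut_crop.png",(120,170,280,270),5)
c=cloud(im);px=im["pixels"].astype(int)
b=(px[...,2]>px[...,0]+40)&(px[...,2]>px[...,1]+25)
n,lab,st,cen=cv2.connectedComponentsWithStats(b.astype(np.uint8))
for i in range(1,n):
    if st[i,4]>20:
        P=c[lab==i]; print(st[i],np.round(cen[i],1),np.round(np.median(P,0),4),np.round(P[:,2].max(),4))
np.savez("/tmp/top",c=c,px=px)
# depth-based: heads
def rep(u,v,r,z0,z1):
    q=c[v-r:v+r+1,u-r:u+r+1].reshape(-1,3); m=(q[:,2]>z0)&(q[:,2]<z1); q=q[m]
    print((u,v),len(q),np.round(q.mean(0),4),np.round((q.min(0)+q.max(0))/2,4),np.round(np.ptp(q,axis=0),4))
rep(419,233,14,.082,.1); rep(386,225,14,.082,.1); rep(451,241,14,.082,.1)
rep(216,214,18,.1,.12); 
for z in (.04,.05,):
    rep(415,235,65,.045,.06)
E
```

```text
[ 15  25  12  11 102] [20.8 29.9] [0.8614 0.4701 0.2333] 0.2365
[129 210  15  11 153] [136.3 215.1] [0.567  0.2976 0.057 ] 0.9381
[250 214  16  11 172] [257.4 218.9] [0.5626 0.0674 0.057 ] 0.0628
[411 227  15  12  87] [418.5 232.6] [ 0.5364 -0.2221  0.0917] 0.9381
[327 308  15  15 167] [334.2 315.2] [ 0.3883 -0.0761  0.0362] 0.9381
(419, 233) 132 [ 0.5363 -0.2237  0.0914] [ 0.5368 -0.2241  0.089 ] [0.0216 0.0216 0.0133]
(386, 225) 127 [ 0.5507 -0.1664  0.0915] [ 0.5506 -0.1667  0.0901] [0.0199 0.0215 0.0115]
(451, 241) 115 [ 0.5223 -0.2813  0.0908] [ 0.5218 -0.2823  0.0894] [0.0193 0.0196 0.0146]
(216, 214) 259 [0.5647 0.1367 0.1102] [0.5651 0.1375 0.1078] [0.037  0.0356 0.0146]
(415, 235) 2502 [ 0.5362 -0.2222  0.0547] [ 0.5289 -0.2247  0.0524] [0.1793 0.1875 0.0146]
(415, 235) 2502 [ 0.5362 -0.2222  0.0547] [ 0.5289 -0.2247  0.0524] [0.1793 0.1875 0.0146]
```

View pics/stand_crop.png

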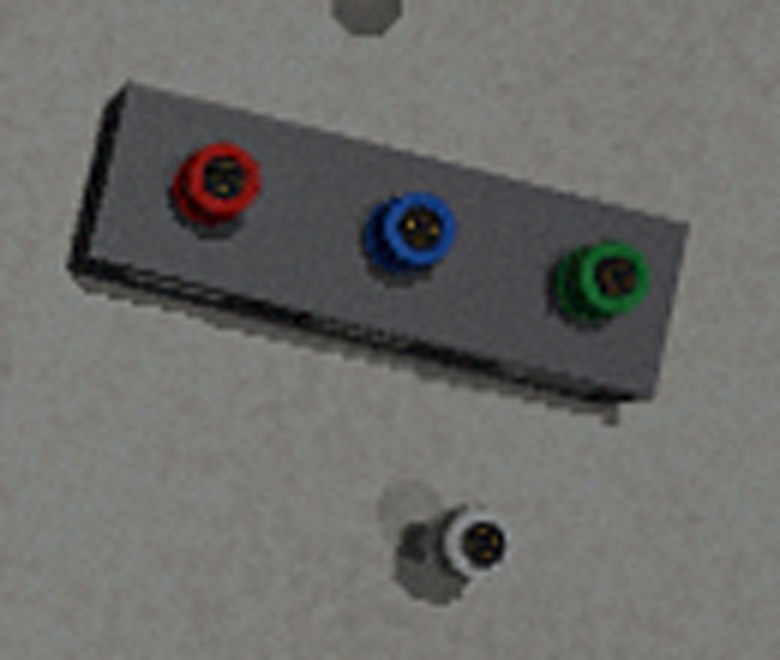

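View pics/nut_crop.png

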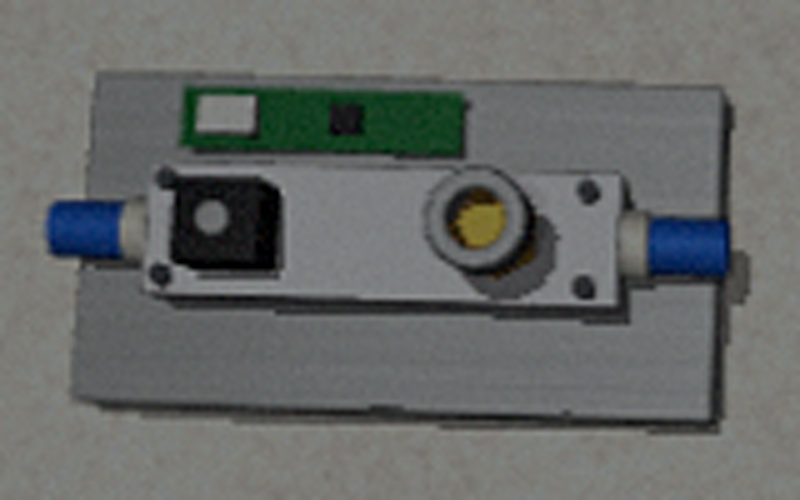

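```bash
cat >> h.py <<'E'
def rows(target,jaw,s=None):
    """target TCP pos world, jaw direction (xy) -> shift mm in tool axes, turn about tool z"""
    s=s or get_state(); Rt=R.from_rotvec(s["eef_rot"]).as_matrix()
    sh=Rt.T@(np.array(target)-s["eef_pos"])*1000
    y=np.array([jaw[0],jaw[1],0.]);y/=np.linalg.norm(y)
    out=[]
    for sg in (1,-1):
        z=np.array([0,0,-1.]);x=np.cross(sg*y,z)
        Rd=np.stack([x,sg*y,z],1)
        out.append(np.round(R.from_matrix(Rt.T@Rd).as_rotvec(),4))
    return np.round(sh,1),out
E
python3 - <<'E'
from h import *
s=get_state();Rt=R.from_rotvec(s["eef_rot"]).as_matrix();print(Rt.round(3))
im=get_image("wrist");V=np.linalg.inv(im["view"]);print("cam in tool R",(Rt.T@V[:3,:3]).round(3),"p",(Rt.T@(V[:3,3]-s["eef_pos"])).round(4))
print(rows((.5365,-.224,.405),(.971,-.24)))
d=np.load("/tmp/top.npz");c=d["c"]
for n,(u,v) in dict(white=(429,285),yellow=(416,185)).items():
    q=c[v-14:v+15,u-14:u+15].reshape(-1,3); zz=q[:,2];zz=zz[zz<.3];m=(q[:,2]>zz.max()-.012)&(q[:,2]<.3);print(n,q[m].mean(0).round(4),zz.max())
E
```

```text
[[-0.893  0.451  0.   ]
 [ 0.451  0.893 -0.   ]
 [-0.    -0.    -1.   ]]
cam in tool R [[ 0.001 -0.949 -0.315]
 [ 1.     0.001  0.001]
 [-0.    -0.315  0.949]] p [ 0.0811 -0.0009  0.031 ]
(array([-5.798e+02, -6.080e+02, -3.000e-01]), [array([-0.0000e+00,  1.0000e-04,  1.3454e+00]), array([-1.0000e-04, -0.0000e+00, -1.7962e+00])])
white [ 0.4445 -0.2418  0.0835] 0.0869068105749545
yellow [ 0.6282 -0.2241  0.0838] 0.08793391521425854
```

```bash
python3 -m pendant '[[-290,-304,20,0,0,0.67],[-290,-304,20,0,0,0.67],[-290,-304,20,0,0,0.67],[-290,-304,20,0,0,0.67],[-290,-304,20,0,0,0.67],[-290,-304,20,0,0,0.67],[-290,-304,20,0,0,0.67],[-290,-304,20,0,0,0.67],[-580,-608,45,0,0,1.345],[-580,-608,45,0,0,1.345],[-580,-608,45,0,0,1.345],[-580,-608,45,0,0,1.345]]' 100 40; python3 - <<'E'
from h import *
s=get_state();print(s["clock"],s["qpos"].round(3)); print(rows((.5365,-.224,.36),(.971,-.24)))
E
```

```text
clock: 2.65
eef_pos: [0.4671, 0.0047, 0.3743]
eef_rot: [2.405, 2.021, 0.002]
wrist_force: [1.8, 1.0, -0.6]
gripper_width: 0.0515
2.65 [-0.509  0.284  0.476  2.058 -0.175  0.835 -0.104]
(array([-213.4,  107.7,   14.2]), [array([ 0.0011, -0.0008,  0.0695]), array([ 1.2000e-03,  1.7000e-03, -3.0721e+00])])
```

```bash
python3 -m pendant '[[-213,108,14,0,0,0.07],[-213,108,14,0,0,0.07],[-213,108,14,0,0,0.07],[-213,108,14,0,0,0.07],[-213,108,14,0,0,0.07],[-213,108,14,0,0,0.07],[-213,108,14,0,0,0.07],[-213,108,14,0,0,0.07]]'; python3 - <<'E'
from h import *
s=get_state();print(s["clock"],s["qpos"].round(3)); print(rows((.5365,-.224,.36),(.971,-.24)))
im=get_image("wrist");save(im,"w1.png")
c=cloud(im);np.savez("/tmp/w1",c=c,px=im["pixels"])
print(proj(im,[[.5365,-.224,.09]]),[(d["extent"],d["p"]) for d in recognise(im,"probe_blue")])
px=im["pixels"].astype(int)
b=(px[...,2]>px[...,0]+40)&(px[...,2]>px[...,1]+25)
n,lab,st,cen=cv2.connectedComponentsWithStats(b.astype(np.uint8))
for i in range(1,n):
    if st[i,4]>50:
        P=c[lab==i]; print(st[i],P.mean(0).round(4)); 
        k=np.zeros(b.shape,bool);l,t,w,h=st[i,:4];k[t:t+h,l:l+w]=1
        Q=c[k];Q=Q[(Q[:,2]>.087)&(Q[:,2]<.095)];print(len(Q),Q.mean(0).round(4),((Q.min(0)+Q.max(0))/2).round(4),np.ptp(Q,axis=0).round(4))
E
```

```text
clock: 3.45
eef_pos: [0.5379, -0.2199, 0.3597]
eef_rot: [-2.466, -1.944, -0.001]
wrist_force: [0.2, 0.5, -0.5]
gripper_width: 0.0519
3.45 [-0.065  0.513  0.509  1.79  -0.307  0.919  0.343]
(array([-4.3, -0.4, -0.3]), [array([-0.0007, -0.0011,  0.0069]), array([ 1.7000e-03, -1.1000e-03, -3.1347e+00])])
[[282.99420342 216.47578881]] [([269.6, 195.1, 293.7, 233.8], 0.93), ([172.6, 222.2, 211.5, 266.6], 0.71), ([357.4, 168.3, 402.8, 202.7], 0.55)]
[ 64  70  37  31 634] [ 0.3894 -0.08    0.0414]<stdin>:13: RuntimeWarning: Mean of empty slice.
  ret = um.true_divide(
Traceback (most recent call last):
ValueError: zero-size array to reduction operation minimum which has no identity
```

View pics/w1.png

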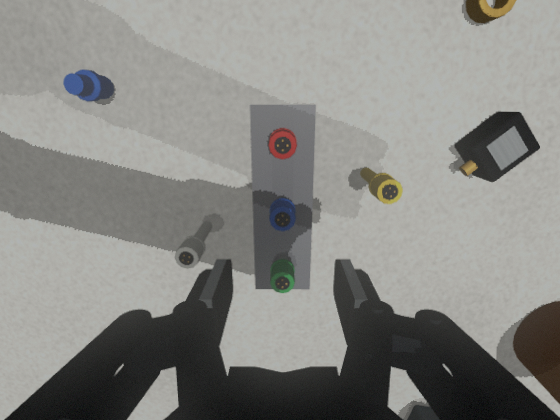

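The wrist view shows red (283,145), blue (283,215) and green (283,279) in the stand. White (187,257) and yellow (390,190) stand free outside it. Blue lies midway between the open fingers.

```bash
python3 - <<'E'
from h import *
im=get_image("wrist");c=cloud(im);s=get_state();print(s["eef_pos"].round(4),rows((.5365,-.224,.236),(.971,-.24)))
save(im,"w2.png",(240,170,330,260),7)
for (u,v) in ((283,217),(283,145),(283,279)):
    Q=c[v-22:v+22,u-22:u+22].reshape(-1,3);m=(Q[:,2]>.0875)&(Q[:,2]<.095);Q=Q[m]
    r=cv2.minEnclosingCircle((Q[:,:2]*1000).astype(np.float32))
    print(len(Q),Q.mean(0).round(4),((Q.min(0)+Q.max(0))/2).round(4),np.ptp(Q,axis=0).round(4),r)
E
```

```text
[ 0.538  -0.2198  0.36  ] (array([ -4.5,  -0.5, 124. ]), [array([-0.0001, -0.0009,  0.0076]), array([ 1.300e-03, -1.000e-04, -3.134e+00])])
511 [ 0.5352 -0.2249  0.0898] [ 0.5351 -0.2253  0.0897] [0.0211 0.0214 0.0043] ((535.2214965820312, -225.2563018798828), 10.894744873046875)
627 [ 0.5491 -0.1676  0.0901] [ 0.5491 -0.1679  0.0903] [0.0212 0.0214 0.0052] ((549.1937255859375, -167.84373474121094), 10.798257827758789)
421 [ 0.5212 -0.283   0.0898] [ 0.5211 -0.2837  0.0896] [0.0209 0.0214 0.004 ] ((521.0391845703125, -283.55047607421875), 11.114823341369629)
```

View pics/w2.png

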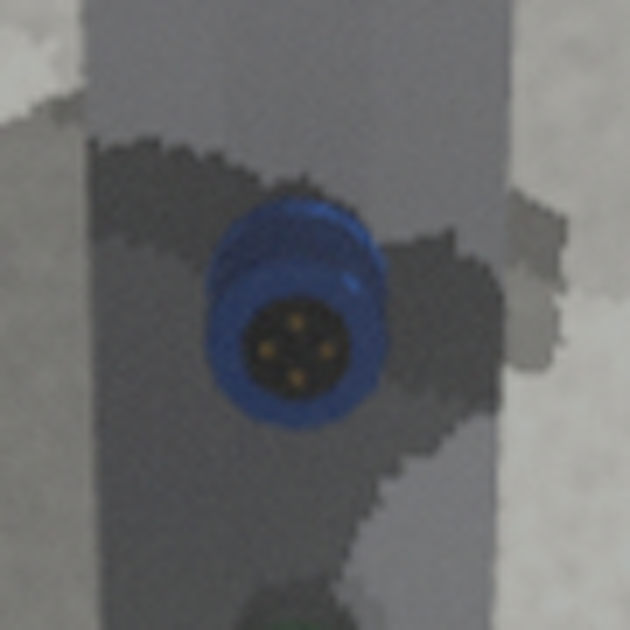

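Confirmed: the blue head is in the middle hole. Descending.

```bash
python3 - <<'E'
from h import *
print(rows((.5352,-.2250,.234),(.971,-.24)))
E
```

```text
(array([ -5.8,  -1.5, 126. ]), [array([-0.0001, -0.0009,  0.0076]), array([ 1.300e-03, -1.000e-04, -3.134e+00])])
```

```bash
python3 -m pendant '[[-6,-1.5,30,0,0,0.008],[-6,-1.5,65,0,0,0.008],[-6,-1.5,95,0,0,0.008],[-6,-1.5,115,0,0,0.008],[-6,-1.5,126,0,0,0.008],[-6,-1.5,126,0,0,0.008]]'; python3 - <<'E'
from h import *
print(rows((.5352,-.2250,.234),(.971,-.24)))
E
```

```text
clock: 4.2
eef_pos: [0.5347, -0.2259, 0.2329]
eef_rot: [-2.474, -1.933, 0.002]
wrist_force: [0.0, 0.3, -0.0]
gripper_width: 0.0519
(array([ 1. ,  0.3, -1.1]), [array([-0.0022, -0.0004, -0.0017]), array([-7.0000e-04,  3.4000e-03,  3.1399e+00])])
```

```bash
python3 -m pendant '[[0,0,0,0,0,0],[0,0,0,0,0,0],[0,0,0,0,0,0],[0,0,0,0,0,0],[0,0,0,0,0,0]]' 255 30; python3 - <<'E'
from h import *
s=get_state();print(s["clock"],s["wrist_torque"],rows((.5352,-.2250,.234),(.971,-.24)))
im=get_image("wrist");save(im,"w3.png")
E
```

```text
clock: 4.7
eef_pos: [0.5355, -0.2271, 0.2352]
eef_rot: [2.475, 1.932, 0.002]
wrist_force: [-0.3, 0.1, 7.5]
gripper_width: 0.0209
4.7 [0.15957247 0.24955948 0.04649317] (array([ 1.9, -0.8,  1.2]), [array([ 0.0021, -0.    , -0.0027]), array([-1.0000e-04, -3.4000e-03,  3.1389e+00])])
```

View pics/w3.png

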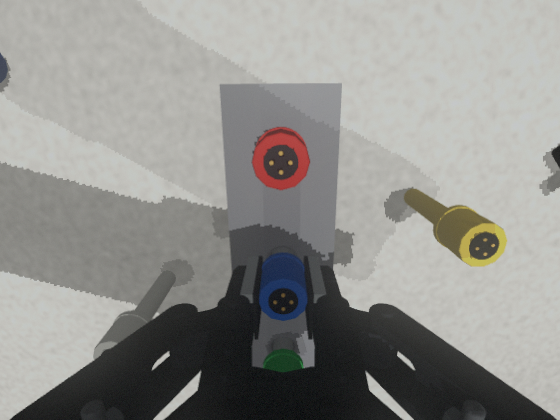

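```bash
python3 -m pendant '[[0,0,-10,0,0,0],[0,0,-25,0,0,0],[0,0,-45,0,0,0],[0,0,-70,0,0,0],[0,0,-100,0,0,0],[0,0,-125,0,0,0],[0,0,-135,0,0,0],[0,0,-135,0,0,0]]' - 40; cat >> h.py <<'E'
def head_in_tool(im,s,lo,hi,name=None):
    """cap points: top face of held head, tool frame"""
    c=cloud(im);Rt=R.from_rotvec(s["eef_rot"]).as_matrix()
    T=(c-s["eef_pos"])@Rt
    m=(abs(T[...,0])<.02)&(abs(T[...,1])<.0106)&(T[...,2]>lo)&(T[...,2]<hi)
    return T,m
E
python3 - <<'E'
from h import *
s=get_state();im=get_image("wrist");save(im,"w4.png",(200,200,370,420),2.7)
print(s["clock"],s["eef_pos"],s["qpos"].round(3),s["gripper_width"],s["wrist_force"])
T,m=head_in_tool(im,s,.12,.24)
px=im["pixels"].astype(int);b=(px[...,2]>px[...,0]+25)&(px[...,2]>px[...,1]+15)&m
Q=T[b];print(len(Q)); h,e=np.histogram(Q[:,2],bins=np.arange(.12,.24,.004));print([(round(a,3),int(k)) for a,k in zip(e,h) if k])
z0=np.percentile(Q[:,2],5)
Q2=T[m&(abs(T[...,2]-z0)<.003)];print(z0,len(Q2),Q2.mean(0).round(4),Q2.min(0).round(4),Q2.max(0).round(4))
E
```

```text
clock: 5.55
eef_pos: [0.5353, -0.227, 0.3707]
eef_rot: [2.474, 1.932, 0.003]
wrist_force: [0.7, 0.3, 0.0]
gripper_width: 0.0209
5.55 [ 0.53530622 -0.22700165  0.3707092 ] [-0.063  0.5    0.524  1.782 -0.303  0.937  0.343] 0.020858125295440285 [0.70279979 0.30007494 0.00190927]
1999
[(np.float64(0.14), 2), (np.float64(0.144), 1058), (np.float64(0.148), 203), (np.float64(0.152), 183), (np.float64(0.156), 165), (np.float64(0.16), 152), (np.float64(0.164), 212), (np.float64(0.168), 24)]
0.14500741352703203 1766 [ 0.0021 -0.0002  0.1455] [-0.012  -0.0104  0.1421] [0.0125 0.0106 0.148 ]
```

View pics/w4.png

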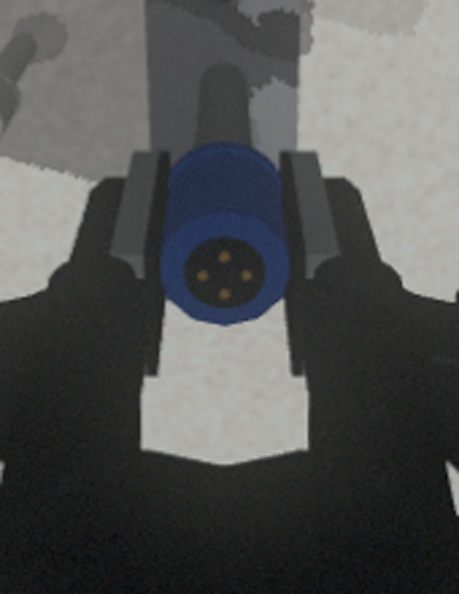

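```bash
python3 - <<'E'
from h import *
print(rows((.547,.064,.37),(.971,-.24)))
E
```

```text
(array([284.9, -58.7,  -0.8]), [array([ 0.0007, -0.0002, -0.0024]), array([-4.0000e-04, -1.1000e-03,  3.1392e+00])])
```

```bash
python3 -m pendant '[[30,-6,0,0,0,0],[70,-14,0,0,0,0],[115,-23,0,0,0,0],[160,-32,0,0,0,0],[205,-41,0,0,0,0],[245,-50,0,0,0,0],[270,-55,0,0,0,0],[285,-59,0,0,0,0],[285,-59,0,0,0,0],[285,-59,0,0,0,0]]'; python3 - <<'E'
from h import *
s=get_state();im=get_image("wrist");save(im,"w5.png")
print(s["clock"],s["eef_pos"],s["qpos"].round(3),s["gripper_width"],s["wrist_force"])
T,m=head_in_tool(im,s,.12,.24)
top=np.median(T[m&(T[...,2]<.147)&(T[...,2]>.143)][:,2])
Q2=T[m&(abs(T[...,2]-top)<.0015)];r=cv2.minEnclosingCircle((Q2[:,:2]*1000).astype(np.float32));print(top,len(Q2),Q2.mean(0).round(4),Q2.min(0).round(4),Q2.max(0).round(4),r)
c=cloud(im)
q=c.reshape(-1,3);k=(np.hypot(q[:,0]-.565,q[:,1]-.137)<.024)&(abs(q[:,2]-.11)<.004)
Q=q[k];print(len(Q),Q.mean(0).round(4),((Q.min(0)+Q.max(0))/2).round(4),np.ptp(Q,axis=0).round(4),cv2.minEnclosingCircle((Q[:,:2]*1000).astype(np.float32)))
np.savez("/tmp/w5",Q=Q)
print(proj(im,[.565,.137,.11]))
E
```

```text
clock: 6.6
eef_pos: [0.5467, 0.0625, 0.3684]
eef_rot: [2.477, 1.931, -0.003]
wrist_force: [-0.3, -0.5, -1.7]
gripper_width: 0.021
6.6 [0.54667294 0.06249956 0.36839862] [-0.571  0.444  0.488  1.861 -0.258  0.9   -0.208] 0.02095146911898006 [-0.29328912 -0.52754867 -1.74304788]
0.1454877719310345 1648 [ 0.0018 -0.0003  0.1455] [-0.0109 -0.0105  0.144 ] [0.0123 0.0106 0.147 ] ((-0.008185350336134434, 1.843044400215149), 13.49533748626709)
1459 [0.5629 0.137  0.1095] [0.5626 0.1365 0.1092] [0.0369 0.0373 0.0063] ((562.7887573242188, 136.50746154785156), 18.73711395263672)
[[283.14364268 112.30608221]]
```

View pics/w5.png

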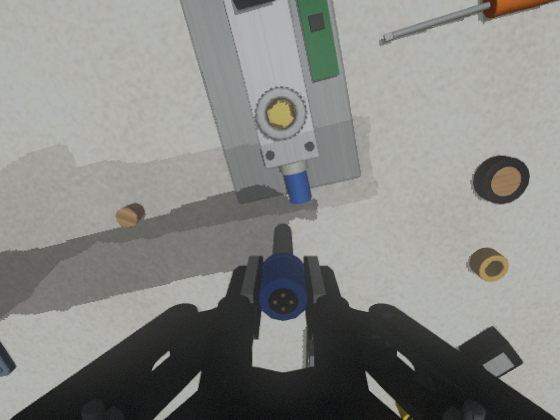

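```bash
python3 - <<'E'
from h import *
from scipy.optimize import least_squares
s=get_state();P=[]
im=get_image("wrist");
T,m=head_in_tool(im,s,.12,.24)
for w in (.003,.006,.009):
  k=m&(abs(T[...,2]-.1452)<.0012)&(abs(T[...,1])<w);Q=T[k];xs=Q[:,0]
  half=np.sqrt(.011**2-w**2);print(w,xs.min(),xs.max(),(xs.min()+xs.max())/2,xs.mean())
# nut outer circle fit
c=cloud(im);k=(np.hypot(c[...,0]-.5628,c[...,1]-.1367)<.025)&(abs(c[...,2]-.11)<.0025)
q=c[k];ang=np.arctan2(q[:,1]-.1367,q[:,0]-.5628);rr=np.hypot(q[:,0]-.5628,q[:,1]-.1367)
E_=[];I=[]
for a in np.linspace(-np.pi,np.pi,37)[:-1]:
    kk=(ang>=a)&(ang<a+np.pi/18)
    if kk.sum()>3:E_.append(q[kk][np.argmax(rr[kk]),:2]);I.append(q[kk][np.argmin(rr[kk]),:2])
for n,X in (("out",E_),("in",I)):
    X=np.array(X);f=least_squares(lambda p:np.hypot(X[:,0]-p[0],X[:,1]-p[1])-p[2],[.563,.137,.018],loss="soft_l1",f_scale=.0005);print(n,f.x.round(4),len(X))
Rt=R.from_rotvec(s["eef_rot"]).as_matrix()
print(s["eef_pos"],s["eef_rot"],Rt.round(4))
# blue shank tilt in tool frame: not visible mostly
E
```

```text
0.003 -0.010033324707178373 0.012062784296244444 0.0010147297945330355 0.0016810642850197083
0.006 -0.010033324707178373 0.012062784296244444 0.0010147297945330355 0.001732571534693316
0.009 -0.010033324707178373 0.012062784296244444 0.0010147297945330355 0.0016790471031204787
out [0.5627 0.1367 0.0184] 36
in [0.5627 0.1365 0.0109] 36
[0.54675384 0.06187399 0.36860068] [ 2.47821298e+00  1.92962079e+00 -2.01105576e-03] [[ 2.451e-01  9.695e-01 -6.000e-04]
 [ 9.695e-01 -2.451e-01 -1.400e-03]
 [-1.500e-03 -2.000e-04 -1.000e+00]]
```

```bash
python3 -m pendant '[[20,-0.7,0,0,0,0],[45,-1.6,0,0,0,0],[65,-2.2,0,0,0,0],[75,-2.6,0,0,0,0],[75,-2.6,10,0,0,0],[75,-2.6,17,0,0,0],[75,-2.6,17,0,0,0],[75,-2.6,17,0,0,0]]'; python3 - <<'E'
from h import *
s=get_state();im=get_image("wrist");save(im,"w6.png",(200,100,370,330),2.6)
P=[]
for i in range(3):
    sc=get_image("scene");P.append(get_state()["eef_pos"])
save(sc,"s6.png",(315,150,415,250),6)
top=get_image("top");save(top,"t6.png",(170,170,260,250),6)
print(s["clock"],np.array(P).round(4),s["qpos"].round(3),s["wrist_force"],rows((.5625,.1356,.35),(.971,-.24)))
cs=cloud(sc)
q=cs.reshape(-1,3);k=(np.hypot(q[:,0]-.5628,q[:,1]-.1367)<.03)
for a,b in ((.085,.109),(.115,.14),(.140,.147),(.15,.175),(.18,.22)):
    Q=q[k&(q[:,2]>a)&(q[:,2]<b)]
    if len(Q):print(a,b,len(Q),"y",Q[:,1].min().round(4),Q[:,1].max().round(4),"x",Q[:,0].min().round(4),Q[:,0].max().round(4))
E
```

```text
clock: 7.5
eef_pos: [0.5624, 0.1361, 0.3516]
eef_rot: [2.478, 1.931, -0.002]
wrist_force: [0.3, 0.0, -0.4]
gripper_width: 0.0209
7.5 [[0.5626 0.1367 0.3521]
 [0.5627 0.1369 0.3522]
 [0.5627 0.1371 0.3522]] [-0.657  0.512  0.46   1.8   -0.282  0.896 -0.317] [ 0.29669824  0.02958751 -0.39687288] (array([-1.6,  0.3,  2.2]), [array([ 0.0005, -0.0003, -0.0029]), array([-4.0000e-04, -7.0000e-04,  3.1387e+00])])
0.085 0.109 257 y 0.1195 0.1559 x 0.5519 0.5856
0.115 0.14 44 y 0.1335 0.1451 x 0.5632 0.5727
0.14 0.147 20 y 0.1333 0.1451 x 0.5643 0.5714
0.15 0.175 73 y 0.1331 0.1447 x 0.5644 0.5731
0.18 0.22 249 y 0.123 0.1526 x 0.5521 0.5915
```

View pics/w6.png

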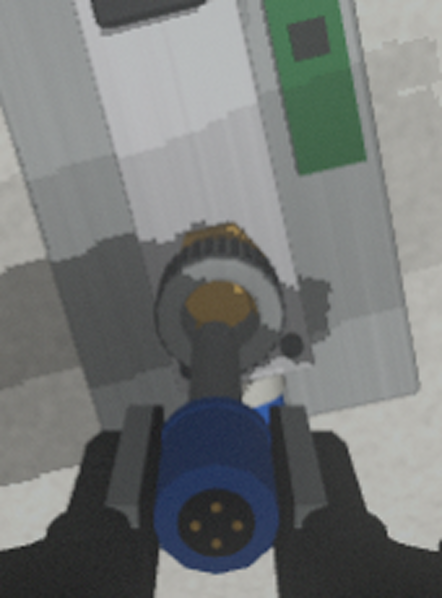

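View pics/s6.png

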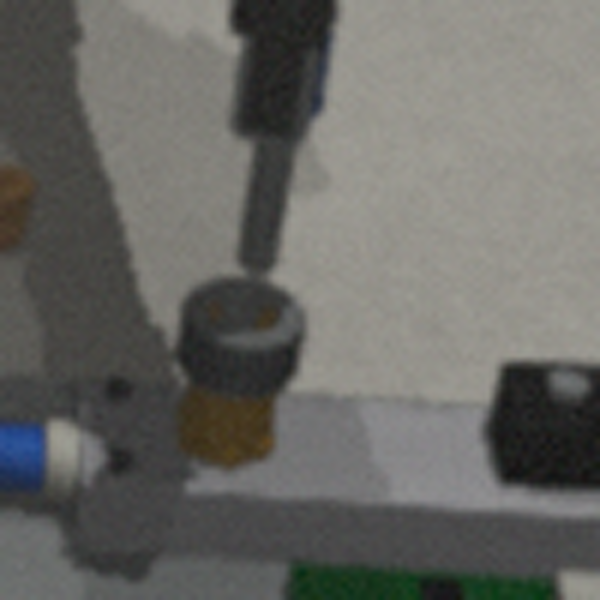

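```bash
python3 -m pendant '[[-1.5,0.2,0,0,0,0],[-1.5,0.2,0,0,0,0],[-1.5,0.2,6,0,0,0],[-1.5,0.2,12,0,0,0],[-1.5,0.2,16,0,0,0],[-1.5,0.2,20,0,0,0],[-1.5,0.2,24,0,0,0],[-1.5,0.2,24,0,0,0]]'; python3 - <<'E'
from h import *
P=[]
for i in range(3):
    sc=get_image("scene");P.append(get_state()["eef_pos"])
s=get_state()
save(sc,"s7.png",(315,150,415,250),6)
print(s["clock"],np.array(P).round(4),s["wrist_force"],s["wrist_torque"],rows((.5625,.1356,.35),(.971,-.24)))
q=cloud(sc).reshape(-1,3);k=(np.hypot(q[:,0]-.5628,q[:,1]-.1367)<.03)
for a,b in ((.085,.109),(.115,.14),(.14,.155)):
    Q=q[k&(q[:,2]>a)&(q[:,2]<b)]
    if len(Q):print(a,b,len(Q),"y",Q[:,1].min().round(4),Q[:,1].max().round(4),"x",Q[:,0].min().round(4),Q[:,0].max().round(4))
E
```

```text
clock: 8.55
eef_pos: [0.5622, 0.1359, 0.3272]
eef_rot: [-2.476, -1.933, 0.002]
wrist_force: [0.2, 0.5, -0.7]
gripper_width: 0.0208
8.7 [[0.5623 0.1359 0.3276]
 [0.5624 0.1359 0.3279]
 [0.5625 0.1359 0.328 ]] [ 0.15102075 -0.30192672 -0.92169901] [ 0.00286284 -0.0181328   0.02115425] (array([ -0.3,   0.1, -22. ]), [array([ 0.0003, -0.0001, -0.0027]), array([-2.0000e-04, -5.0000e-04,  3.1389e+00])])
0.085 0.109 224 y 0.1193 0.1557 x 0.5515 0.5856
0.115 0.14 79 y 0.1323 0.1437 x 0.5636 0.5724
0.14 0.155 23 y 0.1307 0.1438 x 0.566 0.579
```

View pics/s7.png

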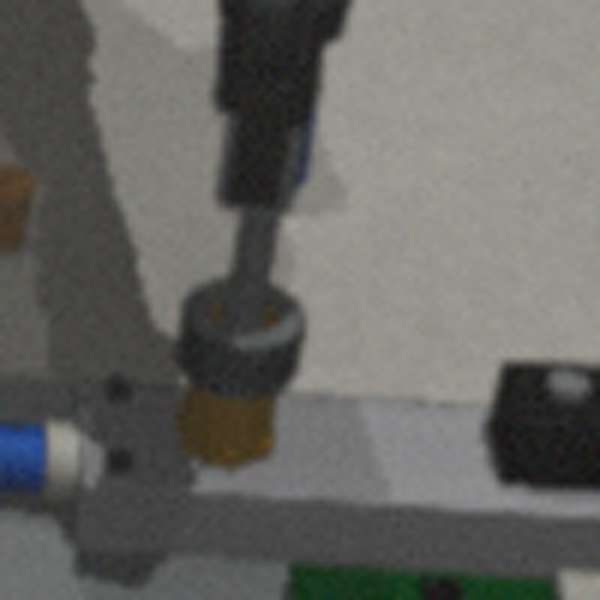

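The tip is inside the nut, centred between the jaws, with no force. Continuing toward the O-ring.

```bash
python3 -m pendant '[[0,0,3,0,0,0],[0,0,6,0,0,0],[0,0,9,0,0,0],[0,0,12,0,0,0],[0,0,14,0,0,0],[0,0,14,0,0,0],[0,0,14,0,0,0]]'; python3 -c "
from h import *
s=get_state();print(s['clock'],s['eef_pos'],s['wrist_force'],s['wrist_torque'])"
```

```text
clock: 9.4
eef_pos: [0.5624, 0.1359, 0.3139]
eef_rot: [2.476, 1.933, -0.0]
wrist_force: [0.5, 1.2, -0.7]
gripper_width: 0.0206
9.4 [0.56241424 0.13586201 0.31389345] [ 0.47839761  1.24229349 -0.66037842] [ 0.02299856  0.03674544 -0.00379255]
```

```bash
python3 -m pendant '[[0,0,2,0,0,0],[0,0,4,0,0,0],[0,0,6,0,0,0],[0,0,8,0,0,0],[0,0,10,0,0,0],[0,0,10,0,0,0]]'; python3 -c "
from h import *
s=get_state();print(s['clock'],s['eef_pos'],s['wrist_force'],s['wrist_torque'])"
```

```text
clock: 10.0
eef_pos: [0.5627, 0.1358, 0.3038]
eef_rot: [2.476, 1.933, 0.001]
wrist_force: [1.2, -0.8, -2.0]
gripper_width: 0.0207
10.0 [0.56265923 0.13580288 0.30381793] [ 1.18036669 -0.77236459 -1.96498581] [-0.12668354 -0.60611756  0.01196951]
```

```bash
python3 -m pendant '[[0,0,1.5,0,0,0],[0,0,3,0,0,0],[0,0,4.5,0,0,0],[0,0,6,0,0,0],[0,0,6,0,0,0]]'; python3 -c "
from h import *
s=get_state();print(s['clock'],s['eef_pos'],s['wrist_force'],s['wrist_torque'],s['gripper_width'])
im=get_image('wrist');save(im,'w8.png',(200,100,370,330),2.6)
T,m=head_in_tool(im,s,.12,.24)
Q=T[m&(abs(T[...,1])<.006)&(T[...,2]<.16)]
h,e=np.histogram(Q[:,2],bins=np.arange(.13,.16,.001));print([(round(float(a),3),int(k)) for a,k in zip(e,h) if k])"
```

```text
clock: 10.5
eef_pos: [0.5624, 0.1358, 0.2975]
eef_rot: [2.476, 1.933, 0.0]
wrist_force: [2.4, 0.1, -1.8]
gripper_width: 0.0206
10.5 [0.56242737 0.13581936 0.29750398] [ 2.42346446  0.10585199 -1.84946262] [-0.15173302 -0.81581615 -0.00868914] 0.020588051525407443
[(0.143, 24), (0.144, 296), (0.145, 603), (0.146, 198), (0.147, 49), (0.148, 25), (0.149, 38), (0.15, 32), (0.151, 26), (0.152, 34), (0.153, 25), (0.154, 31), (0.155, 29), (0.156, 33), (0.157, 20), (0.158, 24)]
```

View pics/w8.png

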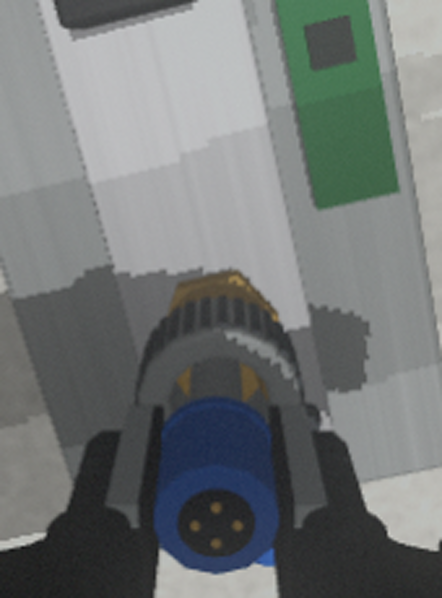

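```bash
python3 -m pendant '[[0,0,1,0,0,0],[0,0,2,0,0,0],[0,0,3,0,0,0]]';python3 -m pendant '[[0,0,1,0,0,0],[0,0,2,0,0,0]]'; python3 -c "
from h import *
s=get_state();print(s['clock'],s['eef_pos'],s['wrist_force'],s['wrist_torque'],s['effort'].round(2))
im=get_image('scene');save(im,'s8.png',(315,150,415,250),6)
s=get_state();print(s['clock'],s['eef_pos'],s['wrist_force'],s['wrist_torque'],s['effort'].round(2))
"
```

```text
clock: 10.85
eef_pos: [0.5625, 0.1359, 0.295]
eef_rot: [2.476, 1.933, 0.001]
wrist_force: [1.4, -1.0, 2.8]
gripper_width: 0.021
clock: 11.05
eef_pos: [0.5625, 0.1359, 0.2929]
eef_rot: [2.476, 1.933, 0.0]
wrist_force: [2.0, -0.3, 3.0]
gripper_width: 0.0209
11.05 [0.56247388 0.13588744 0.29294477] [ 2.00078175 -0.29629802  2.96117868] [-0.21900444 -0.56700848 -0.03034531] [-7.800e-01 -5.030e+01  6.430e+00 -1.779e+01 -2.000e-01  8.100e-01
 -1.000e-02]
11.1 [0.56244707 0.13588159 0.29275766] [ 3.50330869 -0.38610426 -1.10917858] [-0.23928406 -0.85296537 -0.01889257] [ -0.86 -51.78   6.55 -18.08  -0.23   1.17   0.  ]
```

View pics/s8.png

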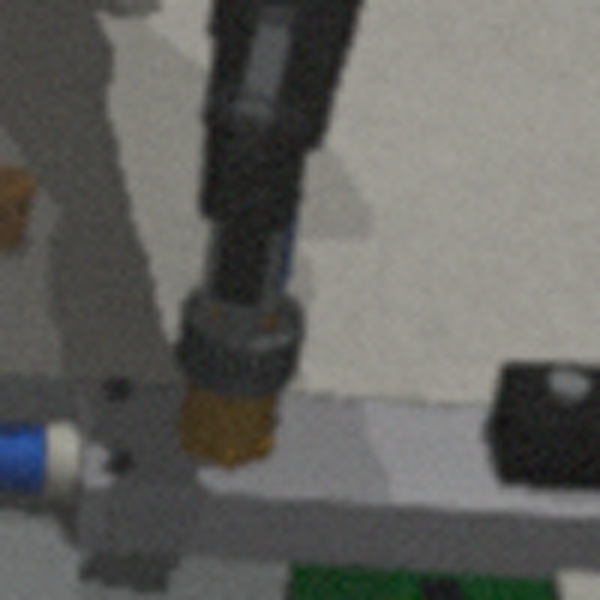

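```bash
python3 -m pendant '[[0,0.5,0,0,0,0],[0,0.7,1,0,0,0],[0,0.7,2,0,0,0],[0,0.7,3,0,0,0]]'; python3 -c "
from h import *
s=get_state();print(s['clock'],s['eef_pos'],s['wrist_force'],s['wrist_torque'])
";python3 -m pendant '[[0,0,0.7,0,0,0],[0,0,1.4,0,0,0]]'; python3 -c "
from h import *
s=get_state();print(s['clock'],s['eef_pos'],s['wrist_force'],s['wrist_torque'])
"
```

```text
clock: 11.5
eef_pos: [0.5629, 0.1358, 0.2898]
eef_rot: [-2.476, -1.933, 0.001]
wrist_force: [0.3, -1.0, 4.1]
gripper_width: 0.0209
11.5 [0.5629015  0.13582166 0.2897947 ] [ 0.3118794  -0.97694312  4.05845784] [-0.14183936 -0.24290368  0.04094064]
clock: 11.7
eef_pos: [0.5629, 0.1358, 0.2884]
eef_rot: [-2.476, -1.933, 0.0]
wrist_force: [-0.4, -0.0, 3.2]
gripper_width: 0.0207
11.7 [0.56293332 0.13580325 0.28841262] [-0.42125307 -0.01261923  3.22632815] [-0.04008688 -0.16384767 -0.00574336]
```

```bash
python3 -m pendant '[[0,0,0.5,0,0,0],[0,0,0.5,0,0,0]]'; python3 -m pendant '[[0,0,0.5,0,0,0],[0,0,0.5,0,0,0]]';python3 -m pendant '[[0,0,0.4,0,0,0],[0,0,0.4,0,0,0]]'
```

```text
clock: 11.9
eef_pos: [0.5629, 0.1358, 0.2878]
eef_rot: [-2.476, -1.933, 0.0]
wrist_force: [1.5, -0.1, 0.6]
gripper_width: 0.0209
clock: 12.1
eef_pos: [0.563, 0.1357, 0.2874]
eef_rot: [-2.476, -1.933, 0.0]
wrist_force: [1.0, 0.3, 1.2]
gripper_width: 0.0206
clock: 12.3
eef_pos: [0.5631, 0.1358, 0.2873]
eef_rot: [-2.476, -1.933, -0.0]
wrist_force: [0.4, -0.8, 3.8]
gripper_width: 0.021
```

```bash
for i in 1 2 3; do python3 -m pendant '[[0,0,0.5,0,0,0],[0,0,0.5,0,0,0]]' | grep -E "pos|force"; done
```

```text
eef_pos: [0.5632, 0.1358, 0.2873]
wrist_force: [-1.9, -0.4, 8.2]
eef_pos: [0.5633, 0.1358, 0.2872]
wrist_force: [-2.1, -0.6, 11.8]
eef_pos: [0.5634, 0.1358, 0.2871]
wrist_force: [-2.6, -0.6, 15.5]
```

The force climbs while z stays put at TCP z = 0.2871, so the tip is at about 0.060, on the stop. Releasing.

```bash
python3 -m pendant '[[0,0,-0.5,0,0,0],[0,0,-0.5,0,0,0],[0,0,-0.5,0,0,0],[0,0,-0.5,0,0,0],[0,0,-0.5,0,0,0]]' 100; python3 -c "
from h import *
s=get_state();print(s['clock'],s['wrist_force'],s['wrist_torque'],s['gripper_width'])
im=get_image('wrist');save(im,'w9.png')
T,m=head_in_tool(im,s,.12,.24)
Q=T[m&(abs(T[...,2]-.1455)<.003)];print(np.median(Q[:,2]),len(Q),((Q.min(0)+Q.max(0))/2),s['eef_pos'][2]-np.median(Q[:,2]))
"
```

```text
clock: 13.4
eef_pos: [0.5629, 0.1358, 0.2859]
eef_rot: [-2.476, -1.933, 0.001]
wrist_force: [0.1, 0.1, -0.4]
gripper_width: 0.0518
13.4 [ 0.06302335  0.12670307 -0.35237614] [0.0071908  0.04208196 0.01330653] 0.051840168587910226
0.14405729143197643 1852 [1.61474866e-03 5.56903607e-05 1.45496246e-01] 0.14179505957961785
```

View pics/w9.png

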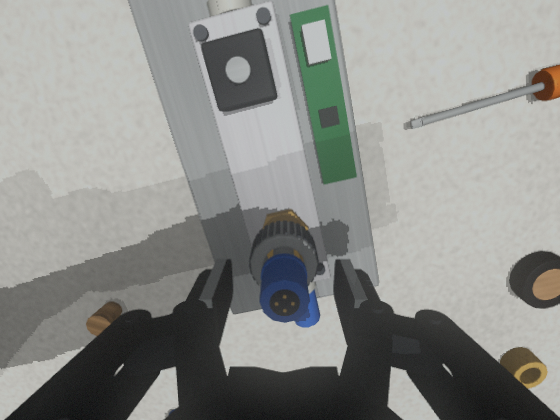

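```bash
python3 -m pendant '[[1.1,0.1,0,0,0,-0.15],[1.1,0.1,0,0,0,-0.3],[1.1,0.1,0,0,0,-0.45],[1.1,0.1,0,0,0,-0.6],[1.1,0.1,0,0,0,-0.75],[1.1,0.1,0,0,0,-0.9],[1.1,0.1,0,0,0,-1.05],[1.1,0.1,0,0,0,-1.2],[1.1,0.1,0,0,0,-1.35],[1.1,0.1,0,0,0,-1.5],[1.1,0.1,0,0,0,-1.65],[1.1,0.1,0,0,0,-1.65]]'; python3 -c "
from h import *
im=get_image('wrist');save(im,'w10.png')
im=get_image('scene')
s=get_state();print(s['clock'],s['qpos'].round(3),s['eef_pos'].round(4),s['eef_rot'],s['wrist_force'],s['wrist_torque'],s['gripper_width'])
print((R.from_rotvec(s['eef_rot']).as_matrix()).round(4))
print(rows((.5633,.1368,.252),R.from_rotvec(s['eef_rot']).as_matrix()[:2,1]))
"
```

```text
clock: 14.65
eef_pos: [0.5635, 0.1364, 0.286]
eef_rot: [-0.259, -3.131, -0.0]
wrist_force: [-0.3, -0.3, -0.5]
gripper_width: 0.052
14.75 [-0.308  0.571 -0.009  1.816  0.007  0.755  1.079] [0.5635 0.1366 0.286 ] [-2.66911852e-01 -3.13006069e+00 -1.40410192e-04] [ 0.86540505  0.45075582 -0.17633783] [-0.0101977   0.04455659  0.03290032] 0.05198184832149417
[[-9.856e-01  1.693e-01 -2.000e-04]
 [ 1.693e-01  9.856e-01  1.000e-04]
 [ 2.000e-04  1.000e-04 -1.000e+00]]
(array([ 0.2,  0.2, 34. ]), [array([ 0.0001, -0.0002,  0.    ]), array([ 3.0000e-04,  1.0000e-04, -3.1416e+00])])
```

View pics/w10.png

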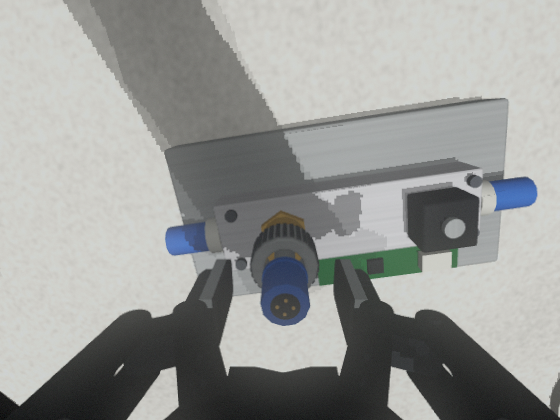

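```bash
python3 -m pendant '[[0,0.2,8,0,0,0],[0,0.2,18,0,0,0],[0,0.2,26,0,0,0],[0,0.2,31,0,0,0],[0,0.2,34,0,0,0],[0,0.2,34,0,0,0],[0,0.2,34,0,0,0]]'; python3 -m pendant '[[0,0,0,0,0,0],[0,0,0,0,0,0],[0,0,0,0,0,0],[0,0,0,0,0,0],[0,0,0,0,0,0]]' 255 60;  python3 -c "
from h import *
im=get_image('wrist');save(im,'w11.png')
im=get_image('scene');save(im,'s11.png',(300,130,420,250),5)
s=get_state();print(s['clock'],s['qpos'].round(3),s['eef_pos'].round(4),s['eef_rot'],s['wrist_force'],s['wrist_torque'],s['gripper_width'])
"
```

```text
clock: 15.45
eef_pos: [0.5636, 0.137, 0.2522]
eef_rot: [0.26, 3.13, 0.0]
wrist_force: [-0.0, -0.3, 0.1]
gripper_width: 0.052
clock: 15.95
eef_pos: [0.5637, 0.1371, 0.2527]
eef_rot: [0.26, 3.13, 0.001]
wrist_force: [-1.1, 0.5, 5.4]
gripper_width: 0.0346
16.05 [-0.308  0.622 -0.011  1.828  0.009  0.691  1.081] [0.5637 0.1371 0.2527] [2.60095543e-01 3.13003904e+00 6.84249064e-04] [-1.9149677   0.21367378  6.36878593] [-0.00126367  0.32198619  0.00803109] 0.0345818267847042
```

View pics/w11.png

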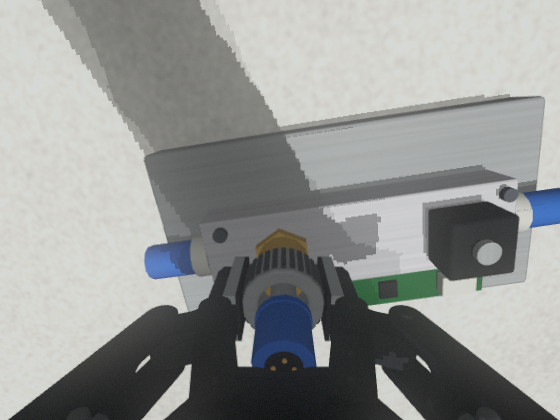

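View pics/s11.png

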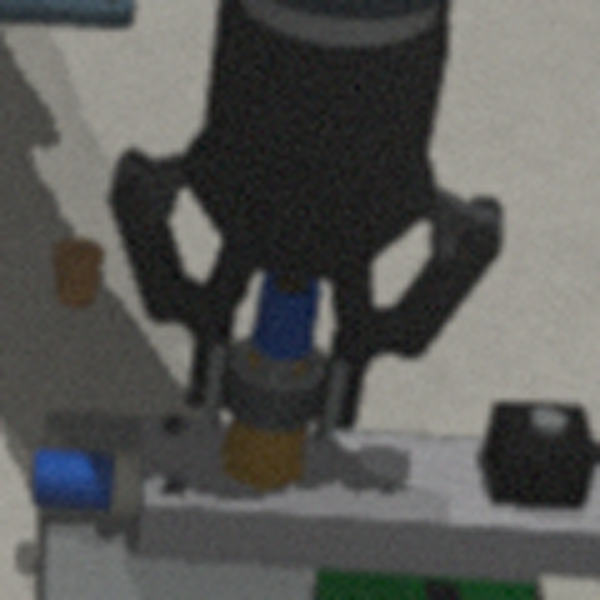

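The nut is held across its diameter, with the head clear of the palm. Turning clockwise (+ about tool z).

```bash
cat > t.py <<'E'
from h import *
s=get_state();m=R.from_rotvec(s['eef_rot']).as_matrix()
print('yaw cw from tool start',round(float(-np.arctan2(m[1,0],m[0,0])),4),'clk',s['clock'],'F',s['wrist_force'].round(1),'tau',s['wrist_torque'].round(3),'q7',s['qpos'][6].round(3),s['eef_pos'].round(4))
E
python3 t.py
python3 -m pendant '[[0,0,0,0,0,0.05],[0,0,0,0,0,0.1],[0,0,0,0,0,0.15],[0,0,0,0,0,0.2]]' >/dev/null; python3 t.py
python3 -m pendant '[[0,0,0,0,0,0.05],[0,0,0,0,0,0.1]]' >/dev/null; python3 t.py
python3 -m pendant '[[0,0,0,0,0,0.05],[0,0,0,0,0,0.1]]' >/dev/null; python3 t.py
```

```text
yaw cw from tool start -2.9758 clk 16.05 F [-1.9  0.2  6.4] tau [-0.001  0.322  0.008] q7 1.081 [0.5637 0.1371 0.2527]
yaw cw from tool start -2.7745 clk 16.45 F [-1.2  0.4  5.5] tau [-0.073  0.319  0.247] q7 0.92 [0.5637 0.1371 0.2527]
yaw cw from tool start -2.6745 clk 16.65 F [-2.2  0.3  5.5] tau [-0.025  0.286  0.211] q7 0.84 [0.5637 0.1371 0.2527]
yaw cw from tool start -2.5745 clk 16.85 F [-1.8 -0.2  5.8] tau [-0.007  0.302  0.217] q7 0.76 [0.5637 0.1371 0.2527]
```

```bash

python3 -m pendant '[[0,0,0,0,0,0.05],[0,0,0,0,0,0.1]]' >/dev/null; python3 t.py
python3 -m pendant '[[0,0,0,0,0,0.05],[0,0,0,0,0,0.1]]' >/dev/null; python3 t.py
python3 -m pendant '[[0,0,0,0,0,0.05],[0,0,0,0,0,0.1]]' >/dev/null; python3 t.py
python3 -m pendant '[[0,0,0,0,0,0.05],[0,0,0,0,0,0.1]]' >/dev/null; python3 t.py
```

```text
yaw cw from tool start -2.4745 clk 17.05 F [-1.5  0.4  6.4] tau [-0.034  0.286  0.194] q7 0.68 [0.5637 0.1371 0.2527]
yaw cw from tool start -2.3745 clk 17.25 F [-1.4 -0.5  5.1] tau [-0.052  0.307  0.214] q7 0.601 [0.5637 0.1371 0.2527]
yaw cw from tool start -2.2745 clk 17.45 F [-1.7 -0.   5.6] tau [-0.057  0.261  0.196] q7 0.522 [0.5637 0.1371 0.2527]
yaw cw from tool start -2.1745 clk 17.65 F [-1.4 -0.1  5.6] tau [-0.071  0.35   0.18 ] q7 0.442 [0.5636 0.1371 0.2527]
```

Turned 0.8 rad and the torque is still only the running drag, about 0.2 N m.

```bash

python3 -m pendant '[[0,0,0,0,0,0.05],[0,0,0,0,0,0.1]]' >/dev/null; python3 t.py
python3 -m pendant '[[0,0,0,0,0,0.05],[0,0,0,0,0,0.1]]' >/dev/null; python3 t.py
python3 -m pendant '[[0,0,0,0,0,0.05],[0,0,0,0,0,0.1]]' >/dev/null; python3 t.py
python3 -m pendant '[[0,0,0,0,0,0.05],[0,0,0,0,0,0.1]]' >/dev/null; python3 t.py
```

```text
yaw cw from tool start -2.0744 clk 17.85 F [-1.7 -0.5  7. ] tau [-0.07   0.295  0.227] q7 0.363 [0.5636 0.137  0.2527]
yaw cw from tool start -1.9746 clk 18.05 F [-1.6 -0.1  7.1] tau [-0.102  0.304  0.241] q7 0.284 [0.5636 0.1371 0.2527]
yaw cw from tool start -1.8745 clk 18.25 F [-1.6 -0.3  6.3] tau [-0.048  0.349  0.264] q7 0.205 [0.5636 0.137  0.2527]
yaw cw from tool start -1.7745 clk 18.45 F [-1.1  0.3  6.3] tau [-0.105  0.372  0.195] q7 0.126 [0.5636 0.137  0.2527]
```

```bash
cat > t2.py <<'E'
from h import *
L=[]
for i in range(4):
    s=get_state();L.append(s['wrist_torque'][2]);F=s['wrist_force'][2]
    if i<3:get_image("wrist")
m=R.from_rotvec(s['eef_rot']).as_matrix()
print('yaw',round(float(-np.arctan2(m[1,0],m[0,0])),4),'clk',s['clock'],'Fz',F.round(1),'tau',np.round(L,3),np.mean(L).round(3),'w',s['gripper_width'].round(4))
E
python3 t2.py
for i in 1; do python3 -m pendant '[[0,0,0,0,0,0.05],[0,0,0,0,0,0.1]]' >/dev/null; python3 t2.py; done
python3 -m pendant '[[0,0,0,0,0,0.05],[0,0,0,0,0,0.1]]' >/dev/null; python3 t2.py
python3 -m pendant '[[0,0,0,0,0,0.05],[0,0,0,0,0,0.1]]' >/dev/null; python3 t2.py
```

```text
Traceback (most recent call last):
  File "t2.py", line 7, in <module>
    print('yaw',round(float(-np.arctan2(m[1,0],m[0,0])),4),'clk',s['clock'],'Fz',F.round(1),'tau',np.round(L,3),np.mean(L).round(3),'w',s['gripper_width'].round(4))
                                                                                                                                        ^^^^^^^^^^^^^^^^^^^^^^^^
AttributeError: 'float' object has no attribute 'round'
Traceback (most recent call last):
  File "t2.py", line 7, in <module>
    print('yaw',round(float(-np.arctan2(m[1,0],m[0,0])),4),'clk',s['clock'],'Fz',F.round(1),'tau',np.round(L,3),np.mean(L).round(3),'w',s['gripper_width'].round(4))
                                                                                                                                        ^^^^^^^^^^^^^^^^^^^^^^^^
AttributeError: 'float' object has no attribute 'round'
Traceback (most recent call last):
  File "t2.py", line 7, in <module>
    print('yaw',round(float(-np.arctan2(m[1,0],m[0,0])),4),'clk',s['clock'],'Fz',F.round(1),'tau',np.round(L,3),np.mean(L).round(3),'w',s['gripper_width'].round(4))
                                                                                                                                        ^^^^^^^^^^^^^^^^^^^^^^^^
AttributeError: 'float' object has no attribute 'round'
Traceback (most recent call last):
  File "t2.py", line 7, in <module>
    print('yaw',round(float(-np.arctan2(m[1,0],m[0,0])),4),'clk',s['clock'],'Fz',F.round(1),'tau',np.round(L,3),np.mean(L).round(3),'w',s['gripper_width'].round(4))
                                                                                                                                        ^^^^^^^^^^^^^^^^^^^^^^^^
AttributeError: 'float' object has no attribute 'round'
```

A bug in my readout script cost three readings, so 0.3 rad was turned unread. I'll fix it and check before turning any further.

```bash
sed -i "s/s\['gripper_width'\].round(4)/s['gripper_width']/;s/F.round(1)/F/" t2.py; python3 t2.py
```

```text
yaw -1.4754 clk 19.8 Fz 6.7180809297057245 tau [-0.167 -0.168 -0.17  -0.161] -0.167 w 0.03458807277007686
```

At rest the drag can hold any value, so only readings taken while turning count. I'll use single-row calls and read during motion.

```bash
cat > t3.py <<'E'
from h import *
s=get_state();m=R.from_rotvec(s['eef_rot']).as_matrix()
print('yaw',round(float(-np.arctan2(m[1,0],m[0,0])),4),round(s['clock'],2),'tau',s['wrist_torque'][2].round(3),'dq7',s['dq'][6].round(3))
E
python3 -m pendant '[[0,0,0,0,0,0.03]]' >/dev/null; python3 t3.py
python3 -m pendant '[[0,0,0,0,0,0.03]]' >/dev/null; python3 t3.py
python3 -m pendant '[[0,0,0,0,0,0.03]]' >/dev/null; python3 t3.py
python3 -m pendant '[[0,0,0,0,0,0.03]]' >/dev/null; python3 t3.py
```

```text
yaw -1.4459 19.9 tau 0.167 dq7 -0.252
yaw -1.4153 20.0 tau 0.215 dq7 -0.235
yaw -1.3853 20.1 tau 0.21 dq7 -0.235
yaw -1.3553 20.2 tau 0.198 dq7 -0.236
```

```bash

python3 -m pendant '[[0,0,0,0,0,0.04],[0,0,0,0,0,0.08]]' >/dev/null; python3 t3.py
python3 -m pendant '[[0,0,0,0,0,0.04]]' >/dev/null; python3 t3.py
python3 -m pendant '[[0,0,0,0,0,0.04]]' >/dev/null; python3 t3.py
python3 -m pendant '[[0,0,0,0,0,0.04]]' >/dev/null; python3 t3.py
python3 -m pendant '[[0,0,0,0,0,0.04]]' >/dev/null; python3 t3.py
python3 -m pendant '[[0,0,0,0,0,0.04]]' >/dev/null; python3 t3.py
```

```text
yaw -1.275 20.4 tau 0.21 dq7 -0.314
yaw -1.235 20.5 tau 0.177 dq7 -0.313
yaw -1.195 20.6 tau 0.245 dq7 -0.313
yaw -1.155 20.7 tau 0.191 dq7 -0.315
yaw -1.115 20.8 tau 0.221 dq7 -0.314
yaw -1.0749 20.9 tau 0.236 dq7 -0.314
```

```bash

python3 -m pendant '[[0,0,0,0,0,0.04]]' >/dev/null; python3 t3.py
python3 -m pendant '[[0,0,0,0,0,0.04]]' >/dev/null; python3 t3.py
python3 -m pendant '[[0,0,0,0,0,0.04]]' >/dev/null; python3 t3.py
python3 -m pendant '[[0,0,0,0,0,0.04]]' >/dev/null; python3 t3.py
python3 -m pendant '[[0,0,0,0,0,0.04]]' >/dev/null; python3 t3.py
python3 -m pendant '[[0,0,0,0,0,0.04]]' >/dev/null; python3 t3.py
```

```text
yaw -1.035 21.0 tau 0.208 dq7 -0.313
yaw -0.995 21.1 tau 0.239 dq7 -0.315
yaw -0.9551 21.2 tau 0.272 dq7 -0.316
yaw -0.9151 21.3 tau 0.253 dq7 -0.314
yaw -0.8752 21.4 tau 0.24 dq7 -0.315
yaw -0.8352 21.5 tau 0.329 dq7 -0.315
```

```bash

python3 -m pendant '[[0,0,0,0,0,0.03]]' >/dev/null; python3 t3.py
python3 -m pendant '[[0,0,0,0,0,0.03]]' >/dev/null; python3 t3.py
python3 -m pendant '[[0,0,0,0,0,0.03]]' >/dev/null; python3 t3.py
python3 -m pendant '[[0,0,0,0,0,0.03]]' >/dev/null; python3 t3.py
python3 -m pendant '[[0,0,0,0,0,0.03]]' >/dev/null; python3 t3.py
```

```text
yaw -0.8054 21.6 tau 0.274 dq7 -0.232
yaw -0.7756 21.7 tau 0.307 dq7 -0.237
yaw -0.7456 21.8 tau 0.33 dq7 -0.236
yaw -0.7157 21.9 tau 0.317 dq7 -0.236
yaw -0.6857 22.0 tau 0.257 dq7 -0.238
```

```bash
cat > fit.py <<'E'
import numpy as np,sys
free=[.211,.217,.194,.214,.196,.18,.227,.241,.264,.195]
D=[(-1.4153,.215),(-1.3853,.21),(-1.3553,.198),(-1.275,.21),(-1.235,.177),(-1.195,.245),(-1.155,.191),(-1.115,.221),(-1.0749,.236),(-1.035,.208),(-.995,.239),(-.9551,.272),(-.9151,.253),(-.8752,.24),(-.8352,.329),(-.8054,.274),(-.7756,.307),(-.7456,.33),(-.7157,.317),(-.6857,.257)]
D+=[tuple(map(float,a.split(","))) for a in sys.argv[1:]]
D=np.array([(-1.6,f) for f in free]+D);y=D[-1,0]
a=np.linspace(-1.5,-.6,181);dr=np.linspace(.19,.23,41)
A,B=np.meshgrid(a,dr)
ss=((B[...,None]+.3*np.clip(D[:,0]-A[...,None],0,None)-D[:,1])**2).sum(-1)+((B-.2)/.02)**2*.025**2
i=np.unravel_index(ss.argmin(),ss.shape);sg=np.sqrt(ss.min()/len(D));w=np.exp(-(ss-ss.min())/2/sg**2);w/=w.sum()
ma=(w*A).sum();sa=np.sqrt((w*(A-ma)**2).sum());print("contact",ma.round(3),"+-",sa.round(3),"drag",(w*B).sum().round(3),"noise",sg.round(3),"over drag now",(.3*(y-ma)).round(3),"target yaw for .155:",(ma+.155/.3).round(3))
E
python3 fit.py
```

```text
contact -1.065 +- 0.034 drag 0.211 noise 0.025 over drag now 0.114 target yaw for .155: -0.548
```

```bash

python3 -m pendant '[[0,0,0,0,0,0.025]]' >/dev/null; python3 t3.py
python3 -m pendant '[[0,0,0,0,0,0.025]]' >/dev/null; python3 t3.py
python3 -m pendant '[[0,0,0,0,0,0.025]]' >/dev/null; python3 t3.py
```

```text
yaw -0.6608 22.1 tau 0.254 dq7 -0.194
yaw -0.6359 22.2 tau 0.326 dq7 -0.197
yaw -0.6109 22.3 tau 0.354 dq7 -0.199
```

```bash
python3 fit.py=0 2>/dev/null; python3 fit.py " -.6608,.254" " -.6359,.326" " -.6109,.354"
python3 -m pendant '[[0,0,0,0,0,0.02]]' >/dev/null; python3 t3.py
python3 -m pendant '[[0,0,0,0,0,0.02]]' >/dev/null; python3 t3.py
```

```text
contact -1.042 +- 0.034 drag 0.211 noise 0.027 over drag now 0.129 target yaw for .155: -0.525
yaw -0.591 22.4 tau 0.295 dq7 -0.156
yaw -0.5712 22.5 tau 0.355 dq7 -0.157
```

```bash

python3 -m pendant '[[0,0,0,0,0,0.02]]' >/dev/null; python3 t3.py
python3 -m pendant '[[0,0,0,0,0,0.02]]' >/dev/null; python3 t3.py
python3 -m pendant '[[0,0,0,0,0,0.02]]' >/dev/null; python3 t3.py
```

```text
yaw -0.5512 22.6 tau 0.355 dq7 -0.159
yaw -0.5312 22.7 tau 0.361 dq7 -0.159
yaw -0.5113 22.8 tau 0.343 dq7 -0.157
```

```bash
python3 fit.py " -.6608,.254" " -.6359,.326" " -.6109,.354" " -.591,.295" " -.5712,.355" " -.5512,.355" " -.5312,.361" " -.5113,.343"
```

```text
contact -1.025 +- 0.031 drag 0.212 noise 0.027 over drag now 0.154 target yaw for .155: -0.508
```

The torque is 0.15 N m over the drag, mid-window. Releasing the nut and retracting straight up.

```bash
python3 -m pendant '[[0,0,0,0,0,0],[0,0,0,0,0,0],[0,0,0,0,0,0],[0,0,0,0,0,0],[0,0,0,0,0,0]]' 100; python3 -m pendant '[[0,0,-10,0,0,0],[0,0,-25,0,0,0],[0,0,-45,0,0,0],[0,0,-70,0,0,0],[0,0,-100,0,0,0],[0,0,-120,0,0,0],[0,0,-120,0,0,0],[0,0,-120,0,0,0]]'; python3 - <<'E'
from h import *
im=get_image("wrist");save(im,"w12.png");sc=get_image("scene");save(sc,"s12.png",(300,130,420,250),5);tp=get_image("top");save(tp,"t12.png")
s=get_state();print(s["clock"],s["wrist_force"].round(1),np.abs(s["dq"]).max())
c=cloud(im);k=(np.hypot(c[...,0]-.563,c[...,1]-.137)<.018)&(c[...,2]>.138)&(c[...,2]<.15);Q=c[k];print("head top",len(Q),np.median(Q[:,2]),((Q.min(0)+Q.max(0))/2).round(4))
k=(np.hypot(c[...,0]-.563,c[...,1]-.137)<.022)&(abs(c[...,2]-.11)<.003);print("nut top",np.median(c[k][:,2]))
E
```

```text
clock: 23.3
eef_pos: [0.5634, 0.137, 0.252]
eef_rot: [3.04, 0.794, -0.0]
wrist_force: [0.3, -0.4, -0.8]
gripper_width: 0.0521
clock: 24.1
eef_pos: [0.5634, 0.137, 0.3729]
eef_rot: [-3.039, -0.794, -0.002]
wrist_force: [-0.7, 0.9, -1.0]
gripper_width: 0.0517
24.25 [ 0.7  0.3 -0.5] 0.007778664174338918
head top 727 0.14177231638318796 [0.5638 0.137  0.1411]
nut top 0.10940276342957161
```

View pics/w12.png

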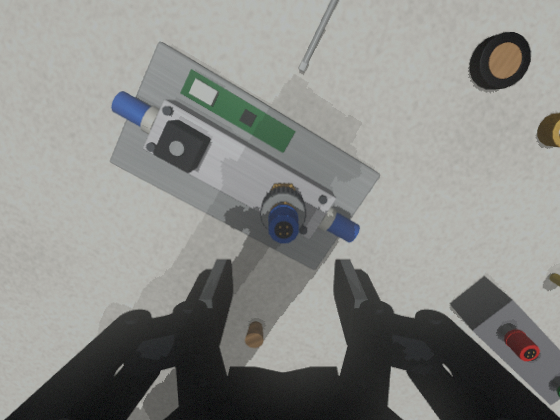

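View pics/t12.png

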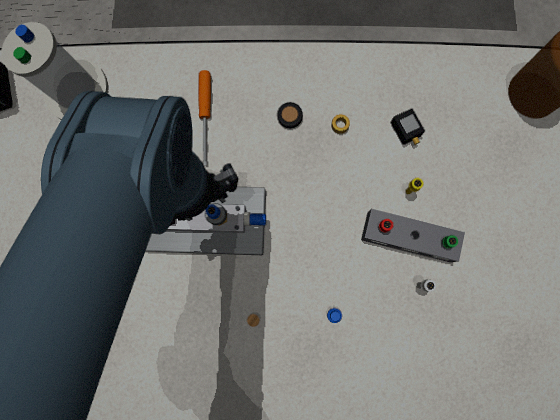

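View pics/s12.png

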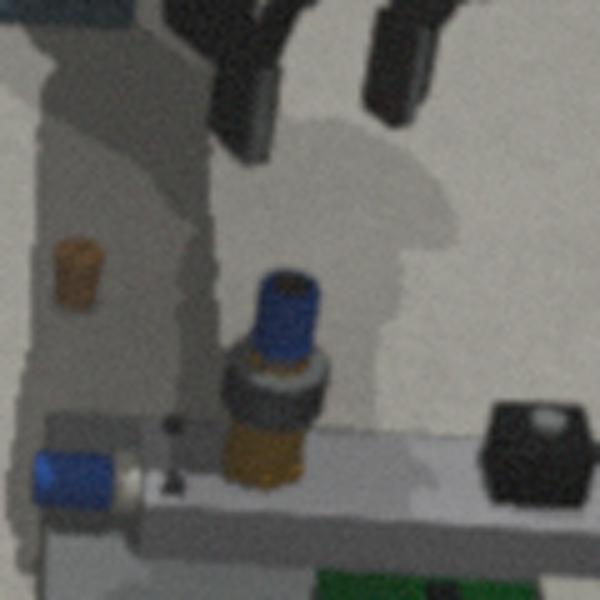

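The wrist view shows the probe upright in the gland at (284,222), with the nut below it and open, clear fingers. The top view shows the stand's middle hole empty at (415,235) and the bystanders in place. The head top is at 0.1418 m, which means fully home.

```bash
python3 -c "
from h import *
print(ctrl.close_job())"
```

```text
the job is handed in; nothing more can be done
None
```

I fitted the blue probe into the gland, tightened the nut by feel, and handed the job in at about 24 s of the 67 s allowed. No verdict was reported, and I could not measure the collet's grip force directly.

- **Insertion:** I took the probe from the stand's middle hole and lowered it into the gland, correcting a sideways offset of about 0.7 mm on the way. It slid on at about 4 N and met the stop at about 15 N wrist force, well under the 40 N limit. I did not see a clear 5–10 N peak at the O-ring; the force readings there were noisy. I then let go of it with the nut still loose.
- **Nut:** I turned it clockwise about 2.46 rad. The drag ran at about 0.21 N m and torque began to rise at roughly 1.95 rad. I stopped at about 0.15 N m over the drag (window 0.13–0.19), which should mean about 80 N at the jaws.
- **Torque check:** The torque readings had about 0.027 N m of noise. A fitted line gave 0.154 over the drag, and the plain average of the last readings gave about 0.15. A bug in my readout script meant 0.3 rad of the turn went unread, but that was still in the loose part of the travel.
- **Final check:** The head top sat at 0.1418 m, against 0.142 m expected when fully home. The probe stood upright and on axis to within 1 mm. The fingers were open and well clear, and the bystanders I could see were where they started.

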